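# Shut and bolt the parts bin

### The arm

A 6-joint arm with a two-finger parallel gripper is mounted at the origin on the work surface. World frame = base frame: x ahead of the robot, y to its left, z up, the work surface at z = 0. Lengths are in mm, angles in rad, forces in N, time in s.
With the tool pointing down it reaches from about 275 to 1000 mm from the base axis. Payload 8.4 kg.
Tool frame: the origin (TCP) lies on the centre line of the jaws, within the pads' length; the fingertips stand 22 mm ahead of it and the grasp point (between the pads) lies 3 mm ahead of it; z points along the fingers, y is the direction in which the jaws open and shut (so a half turn about z gives the same grasp; the last joint's range is limited). The gripper opens to 85 mm and grips with 20 to 120 N. Pads are 22 mm wide; open, the fingers measure 114 mm over their backs; the gripper's body (76 mm by 85 mm) begins 54 mm behind the grasp point. The pads swing forward as they close: fully open they stand 13 mm farther back than shut.
Start: joints at [-1.137, 0.353, 1.633, -0, 1.155, -0.002], TCP at [263.834, -566.586, 231.681] pointing down, gripper open.
Joint ranges: [-2.63, 2.63], [-0.92, 2.1], [0.06, 2.66], [-1.3, 4.44], [0, 2.69], [-3.02, 3.02]. Speed limits (rad/s): [2.22, 2.22, 2.79, 3.14, 3.14, 3.14].

### API

Orientations are given as [roll, pitch, yaw] about the fixed x, y, z axes, in that order (R = Rz(yaw) Ry(pitch) Rx(roll)).
In Python, from rig import r gives the robot as it stands.
- The arm moves only by the tool carry_out, never from a script. Its argument "rows" is text: rows parted by semicolons, each of 5 numbers parted by spaces: the opening, from 0 (shut) to 1 (fully open), then the shift along the tool's x, y, z in units of 30 mm (1.0 is 30 mm), then the turn about the tool's z in units of 8 degrees (1.0 is 8 degrees). A call has 1 to 12 rows; each row shifts and turns the commanded pose from where the row before left it, along the tool's axes as they then stand; what a row does not reach is not made up. A row lasts 1/8 s, in which the tool goes at most 62.5 mm and 10.7 degrees, less where a joint would pass 70% of its speed; a pose out of reach is approached as far as the arm can. A call is refused whole if a number of a shift passes 1 or a number of a turn 1, either way. A call with a gripper value outside its range is refused whole. The fingers move at their own pace and stop on an object; "newtons" is the grip in N (left out, the last holds). Time passes only in rows, so rows that do not move let the fingers close. It gives the time, the measured TCP pose, the force and the opening at its end, in the units of the state.
- r.sense(): the state, without advancing time (a new reading comes with each control period).
- r.grab_frame(name): name is "scene" or "top" or "wrist"; returns the picture (384x512x3 uint8, blue, green, red); there is no depth.
- r.get_calibration(name): a dict with "intrinsics" (3x3 intrinsics, pixels), "k1" (the pictures are not rectified: a ray, as slopes to the right and down, at radius r is drawn at 1 + k1 r^2 times it, then the intrinsics apply), "position" and "rotation" of the camera in the world. Camera axes: x right, y up, looking along -z (the intrinsics and any distortion apply to the point x, -y, -z); pixel columns grow to the right and rows downward; lengths in mm; the calibration is good to about 2 mm. A picture is of the moment at which its call begins: read the wrist's pose just before it. get_calibration takes no time and is no camera call; for the wrist camera it gives the pose at the moment of the call.
- r.sign_off(): hands the job in, once; it reports no verdict.
The state is a dict: "clock": time; "qpos": joint angles; "qvel": joint speeds; "joint_efforts": joint torques, N m; "eef_pos": TCP position; "tcp_rot": TCP orientation; "contact_force": force on the tool from outside, world axes, zero at the start; "wrist_torque": the same for the moment, N m; "opening": opening from 0.0 (shut) to 1.0 (fully open).
Only numpy, scipy, OpenCV 4.12 (cv2) and the standard library are available. Lean on these libraries where they do the work, as an engineer would, in place of code of your own. Each camera call takes 0.05 s, during which the arm holds its last target.

### The job

Push the blue lid of the steel parts bin fully shut without slamming it, then push the red thumb tab sideways so that the slide bolt goes fully home through the lid's hasp loop. Only push: leave the four loose parts lying on the bench around the bin where they are.

Things in the scene. Friction and masses are not known exactly. Their poses are not given: they have to be found in the camera images.
- bin: Grey open-topped steel parts bin fixed to the bench, 160 (its x) by 240 (its y) by 90 mm high, some rod-end eyes inside. Origin: centre of its underside, on the bench; z up, x from the bolt side (front, -x, towards the robot) to the hinge side (far, +x). It stands at varying places and yaws.
- lid_hinge (a point): Middle of the lid's hinge line, on the bin's far top rim: 80 mm along the bin's +x from its origin, 90 mm up. The hinge line runs along the bin's y.
- lid (a joint): Angle of the lid, rad: 0 = shut flat on the rim, growing as it opens upward and away from the robot; starts at 1.0 to 1.35 and stays wherever it is left (friction hinge, about 0.5 N m; lid about 0.45 kg; a push of 1 to 5 N square to it near the free edge moves it).
- lid_edge (a point): Middle of the lid's free edge, on the outer (upper) face. The lid is a blue steel plate, 164 mm from hinge line to free edge, 244 mm wide, 4 mm thick; its underside passes through the hinge line. Its outer (upper) face looks up and away from the robot while open. Shut, its top is 94 mm above the bench.
- bolt (a joint): Travel of the slide bolt, m: 0 = drawn back, 0.040 = fully home (end stop). It slides along the bin's +y (to the left as seen from the robot side), friction about 2 N, and stays where it is left; starts at 0 to 0.008. A hasp loop on the lid's free edge, 45 mm to the bin's +y, drops into the bolt's path when the lid is shut, no higher than the lid.
- bolt_tab (a point): Centre of the top of the red thumb tab on the bolt. The tab stands upright in front of the bin, 20 mm (bin's x) by 12 mm (bin's y), its top 117 mm above the bench, 23 mm above the shut lid; the upper 30 mm of it stand clear above the steel bolt guides. It lies 98 mm along the bin's -x from the bin's origin and goes with the bolt.
- rod_eye: Chrome rod-end eye lying flat, ring 36 mm across, 16 mm high, shank out to 50 mm along its -x. Origin: under the ring's centre. Leave alone.
- muffler: Brass air muffler standing upright, 28 mm across, 47 mm high. Origin: centre of its underside. Leave alone.
- sleeve: White nylon bearing sleeve standing upright, 38 mm across, 35 mm high. Origin: centre of its underside. Leave alone.
- tie_rod: Short black steel tie rod with square ends, lying along its x, 110 mm long, 16 mm high. Origin: under its middle. Leave alone.

How it is judged (in metres and radians):
On the way, in this order (a step that is already met when the one before it is completed fails the run):
1. the lid is pushed fully shut (value of joint lid below 0.04 rad), for 0.2 s.
2. then the bolt is pushed home with the lid shut (value of joint bolt above 0.035 m and value of joint lid below 0.04 rad), for 0.2 s.
At the end, for the whole second after the job is handed in: The lid is shut (within 0.04 rad of flat on the rim), the bolt is at least 35 of its 40 mm home, and the four loose parts on the bench lie within 20 mm of where they were (all of step 2 and distance of each of rod_eye, muffler, sleeve, tie_rod from where it was at the start of the episode below 0.02 m); the robot touches nothing.
It fails at once if the lid is slammed (closes faster than 3 rad/s) (velocity of joint lid below -3 rad/s).
It fails at once if a loose part on the bench is moved or lifted more than 20 mm (distance of any of rod_eye, muffler, sleeve, tie_rod from where it was at the start of the episode above 0.02 m).
It also fails if it takes over 50 s, if anything falls off the work surface, if the arm or the gripper's body presses on something with over 40 N, if the wrist force passes 120 N, or if a joint passes its speed limit or range.

## Working session

There is one attempt and no reset: what is moved stays moved. The work goes in short steps, Python scripts to look and compute and a tool call to move; the robot and the scene stay as the last step left them, time stands still between calls to the robot, and variables do not carry over. Pictures are saved under pics/ and viewed, and the job is handed in when it is done.

Besides the shell and the picture viewer there is one more tool, called after ">>>" as name(argument=value, ...) on one line, values as JSON. carry_out: Moves the arm, as the interface text tells. Its arguments: {"type":"object","properties":{"rows":{"type":"string"},"newtons":{"type":"number"}},"required":["rows"]}

```bash
mkdir -p pics; ls; python3 - <<'E'
from rig import r
import cv2
s=r.sense(); print(s)
for n in ["scene","top","wrist"]:
    cv2.imwrite(f"pics/{n}0.png",r.grab_frame(n)); print(n,r.get_calibration(n))
E
```

```text
pics
{'clock': 0.0, 'qpos': array([-1.13741942e+00,  3.53625726e-01,  1.63414440e+00,  2.23278541e-05,
        1.15521778e+00, -2.42544002e-03]), 'qvel': array([-1.76072826e-04,  2.54345849e-04, -6.60673945e-05,  5.37024461e-04,
       -9.79694930e-04,  3.60329869e-04]), 'joint_efforts': array([ 9.45176362e-04, -6.05254555e+01, -3.42063117e+01,  1.97244804e-04,
        9.39247780e-03,  2.07114232e-05]), 'eef_pos': array([ 263.62384785, -566.14458939,  230.97130104]), 'tcp_rot': array([-3.14019746e+00, -2.37988033e-05,  4.35793304e-01]), 'contact_force': array([ 0.32882954, -0.53739704,  0.16678272]), 'wrist_torque': array([-0.0765604 , -0.00092363, -0.01663497]), 'opening': 1.0002459701543658}
scene {'intrinsics': array([[436.96216293,   0.        , 253.00692041],
       [  0.        , 436.96216293, 187.52965721],
       [  0.        ,   0.        ,   1.        ]]), 'k1': -0.1124218538319305, 'position': array([ 810.84418292, -379.21683617,  811.28437556]), 'rotation': array([0.60054358, 0.0155948 , 0.55637616])}
top {'intrinsics': array([[419.84825226,   0.        , 251.9435363 ],
       [  0.        , 419.84825226, 197.31158017],
       [  0.        ,   0.        ,   1.        ]]), 'k1': 0.0511065870556485, 'position': array([ 382.18826997,   39.85982136, 1016.24092366]), 'rotation': array([ 0.16253872, -0.02650529, -1.55985466])}
wrist {'intrinsics': array([[287.62194685,   0.        , 257.81821697],
       [  0.        , 287.62194685, 192.32061535],
       [  0.        ,   0.        ,   1.        ]]), 'k1': 0.0050615370795076805, 'position': array([ 327.9766751 , -536.0624855 ,  373.49102391]), 'rotation': array([-0.2837635 ,  0.00120093, -1.1357277 ])}
```

View pics/scene0.png

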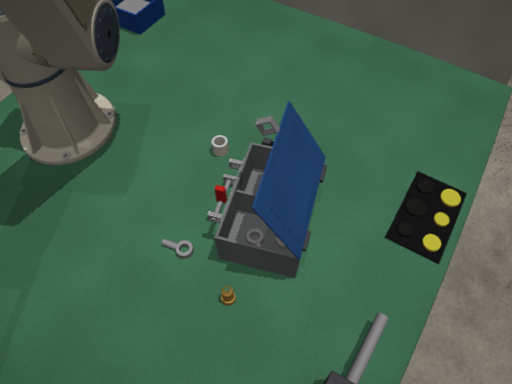

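View pics/top0.png

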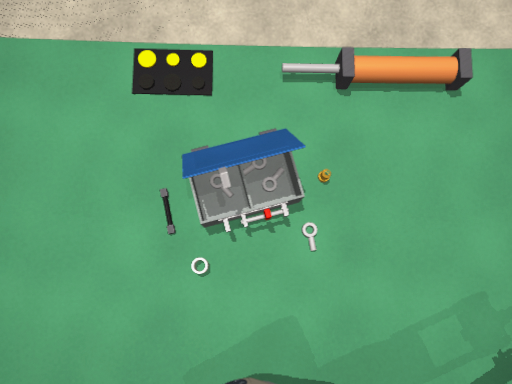

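The top picture (up = world +x, left = +y) shows the bin at about (245,185), the red tab at (267,214) and the lid leaning away. The loose parts are the sleeve (200,266), tie rod (168,211), rod eye (310,232) and muffler (324,176). I'll enlarge it for accurate corners.

```bash
cat > h.py <<'E'
import numpy as np, cv2
from scipy.spatial.transform import Rotation as R
from rig import r
def cam(n,c=None):
    c=c or r.get_calibration(n)
    return c['intrinsics'],c['k1'],np.array(c['position']),R.from_euler('xyz',c['rotation']).as_matrix()
def proj(c,P):
    K,k,p,M=c; q=(np.atleast_2d(P)-p)@M; s=np.c_[q[:,0]/-q[:,2],-q[:,1]/-q[:,2]]
    s=s*(1+k*(s**2).sum(1,keepdims=True)); return s*[K[0,0],K[1,1]]+[K[0,2],K[1,2]]
def ray(c,uv):
    K,k,p,M=c; d=(np.array(uv,float)-[K[0,2],K[1,2]])/[K[0,0],K[1,1]]
    s=d.copy()
    for _ in range(20): s=d/(1+k*(s@s))
    return p,M@np.array([s[0],-s[1],-1])
def at(c,uv,z):
    p,d=ray(c,uv); return p+d*(z-p[2])/d[2]
def crop(f,x,y,w,h,s,o):
    im=cv2.imread(f)[y:y+h,x:x+w]; im=cv2.resize(im,None,fx=s,fy=s,interpolation=cv2.INTER_CUBIC)
    for i in range(0,w,20): cv2.putText(im,str(x+i),(i*s,8),0,.32,(255,255,255),1); cv2.line(im,(i*s,10),(i*s,14),(255,255,255),1)
    for j in range(0,h,20): cv2.putText(im,str(y+j),(0,j*s+4),0,.32,(255,255,255),1)
    cv2.imwrite(o,im)
E
python3 - <<'E'
from h import *
crop('pics/top0.png',150,120,190,160,4,'pics/t1.png')
crop('pics/scene0.png',150,95,190,150,4,'pics/s1.png')
E
```

```text
(no output)
```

View pics/t1.png

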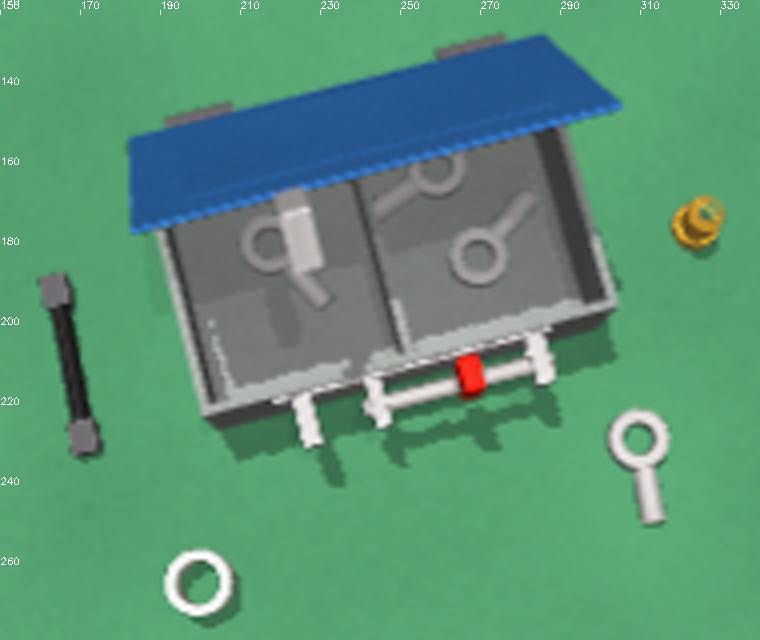

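View pics/s1.png

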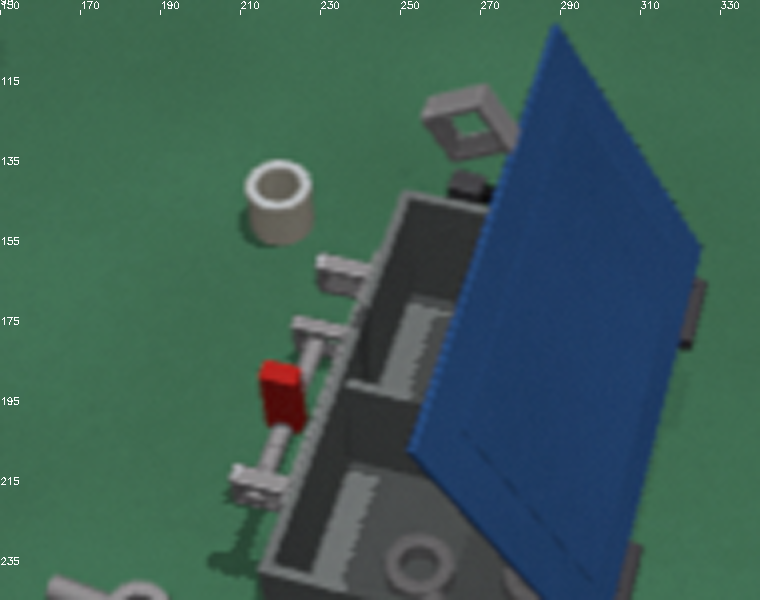

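```bash
cat > fit.py <<'E'
from h import *
from scipy.optimize import least_squares
T=cam('top');S=cam('scene')
def pts(v):
    x,y,w,a,b=v; c,s=np.cos(w),np.sin(w)
    B=lambda p:[x+c*p[0]-s*p[1],y+s*p[0]+c*p[1],p[2]]
    def L(d,yy,n=4): return B([80-d*np.cos(a)+n*np.sin(a),yy,90+d*np.sin(a)+n*np.cos(a)])
    return B,L
ty0=-45
def model(v):
    B,L=pts(v[:5]); 
    P=[(T,B([-80,120,90]),(200.8,223.2)),(T,B([-80,-120,90]),(304,195)),
       (T,L(164,122),(183,177.3)),(T,L(164,-122),(305.2,145.8)),
       (S,L(164,122),(289,101.2)),(S,L(164,-122),(252.5,207.5)),(S,L(0,122),(325,156)),
       (S,B([-80,120,90]),(251,143.2)),(S,B([-80,-120,90]),(215.5,237)),
       (S,B([-98,v[5],117]),(220.3,188.2))]
    return P
f=lambda v:np.concatenate([proj(c,p)[0]-u for c,p,u in model(v)])
if __name__=='__main__':
    m=at(T,(252,205),90)
    o=least_squares(f,[m[0]+80,m[1],.2,1.2,0,-20],loss='soft_l1'); v=o.x
    print(np.round(v,3)); print(np.round(o.fun.reshape(-1,2),1))
    B,L=pts(v[:5]); print('tab',B([-98,v[5],117]),'edge',L(164,0),'hinge',B([80,0,90]))
    print('tab top px', proj(T,B([-98,v[5],117])))
    for n,u,z in [('rod',(309.3,229.5),8),('rodend',(313,249),8),('muf',(326,174),47),('slv',(199.5,265.5),35),('tieA',(164,192.5),12),('tieB',(171,229),12)]:
        p=at(T,u,z); print(n,p.round(0))
E
python3 fit.py
```

```text
[ 5.84211e+02  3.76690e+01  2.79000e-01 -3.04050e+01  3.60000e-02
 -2.68780e+01]
[[-0.9  0.2]
 [-0.   0.5]
 [-1.1  0.3]
 [-0.5 -0.1]
 [-0.4  0.1]
 [ 0.3  1.2]
 [ 0.8  1.2]
 [-0.4 -0.4]
 [-0.6  1.4]
 [-0.  -0. ]]
tab [np.float64(497.38822843364443), np.float64(-15.135649514907826), 117] edge [np.float64(580.5953616720113), np.float64(36.63389272836822), np.float64(231.05376696051653)] hinge [np.float64(661.1232506774168), np.float64(59.6793677415113), 90]
tab top px [[266.94234912 212.41542247]]
rod [ 471. -124.    8.]
rodend [ 425. -132.    8.]
muf [ 600. -159.   47.]
slv [383. 134.  35.]
tieA [556. 227.  12.]
tieB [468. 207.  12.]
```

>>> carry_out(rows="0 0 0 -1 0.56; 0 0 0 -1 0.56; 0 0 0 -0.5 0; 0 0.5 -0.5 0 0; 0 1 -1 0 0; 0 1 -1 0 0; 0 1 -1 0 0; 0 1 -1 0 0; 0 1 -1 0 0; 0 1 -1 0 0; 0 1 -1 0 0; 0 1 -1 0 0", newtons=40)

```text
clock: 1.65
eef_pos: [438.3, -248.5, 305.3]
tcp_rot: [-3.14, 0.001, 0.281]
contact_force: [0.2, 0.2, -0.8]
opening: 0.002
```

>>> carry_out(rows="0 1 -1 0 0; 0 1 -1 0 0; 0 1 -1 0 0; 0 1 -1 0 0; 0 1 -1 0 0; 0 1 -1 0 0; 0 1 -1 0 0; 0 0.5 -0.5 0 0; 0 0 0 0 0; 0 0 0 0 0")

```text
clock: 2.9
eef_pos: [592.0, 26.6, 306.2]
tcp_rot: [3.141, 0.001, 0.28]
contact_force: [0.7, -0.4, -1.0]
opening: -0.002
```

```bash
cat > where.py <<'E'
from h import *
s=r.sense();p=s['eef_pos'];w=.279;o=np.array([584.2,37.7])
d=p[:2]-o;c,n=np.cos(w),np.sin(w)
print('bin xy',c*d[0]+n*d[1],-n*d[0]+c*d[1],'z',p[2],'rot',s['tcp_rot'],'F',s['contact_force'].round(1),'t',s['clock'],'op',s['opening'])
E
python3 where.py
```

```text
bin xy 4.408916595321514 -12.854856985092951 z 306.15681243481697 rot [3.14147231e+00 1.33265645e-03 2.79644329e-01] F [ 0.7 -0.4 -1. ] t 2.9 op -0.0018484456493269895
```

>>> carry_out(rows="0 0.7 -0.2 0 0; 0 0.7 -0.2 0 0; 0 0 0 -0.8 0; 0 0 0 0.8 0; 0 0 0 0 0")

```text
clock: 3.52
eef_pos: [628.4, 49.0, 305.2]
tcp_rot: [-3.141, 0.003, 0.278]
contact_force: [-0.8, -0.3, 0.4]
opening: -0.001
```

```bash
python3 where.py; python3 - <<'E'
from h import *
for n in ['scene','wrist']: cv2.imwrite(f'pics/{n}2.png',r.grab_frame(n))
crop('pics/scene2.png',150,30,190,150,4,'pics/s2.png')
E
```

```text
bin xy 45.623934313845524 -1.3107822935170361 z 305.23901045640446 rot [-3.14114775  0.00324119  0.27821671] F [-0.8 -0.3  0.4] t 3.525 op -0.0006015525013546468
```

View pics/s2.png

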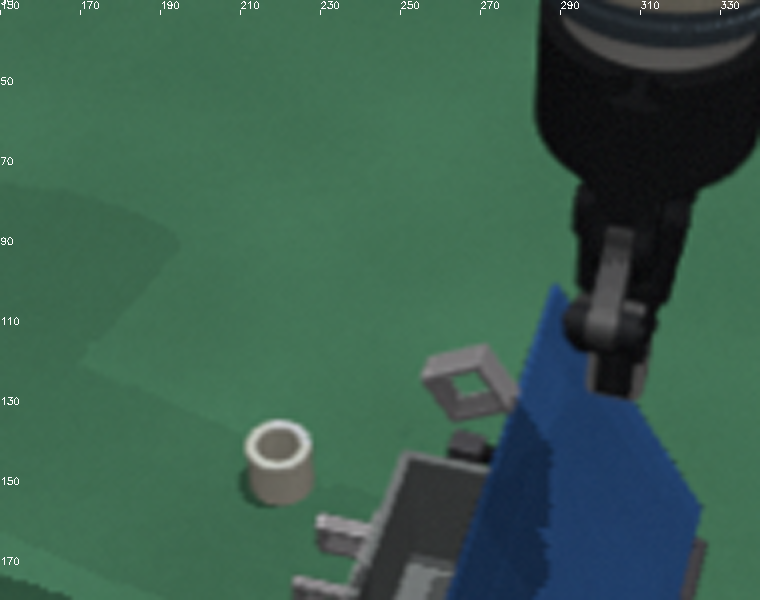

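View pics/wrist2.png

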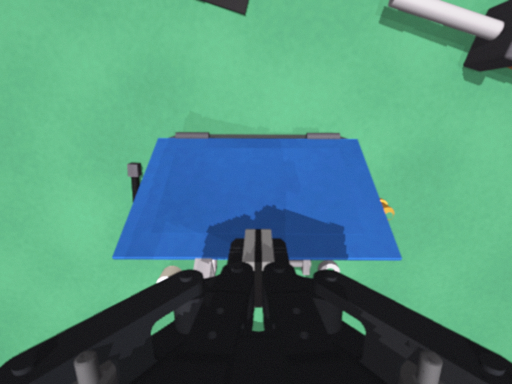

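>>> carry_out(rows="0 0 0 0.8 0; 0 0 0 0.8 0; 0 0 0 0.8 0; 0 -0.3 0 0 0; 0 -0.3 0 0 0; 0 -0.2 0 0 0; 0 -0.1 0 0 0; 0 0 0 0 0")

```text
clock: 4.62
eef_pos: [604.0, 42.8, 235.3]
tcp_rot: [3.141, -0.001, 0.279]
contact_force: [0.3, -0.4, 0.3]
opening: -0.003
```

```bash
python3 where.py; python3 - <<'E'
import numpy as np
p=None
for a in np.linspace(1.011,0,15):
    d=140; q=np.array([80-d*np.cos(a)+4*np.sin(a)+11,90+d*np.sin(a)+4*np.cos(a)+22])
    print(a.round(2),q.round(1), None if p is None else ((q-p)/30*[1,-1]).round(2)); p=q
E
```

```text
bin xy 20.430400095759275 -0.5175144281263773 z 235.25445769466614 rot [ 3.14148226e+00 -7.86145149e-04  2.79354824e-01] F [ 0.3 -0.4  0.3] t 4.625 op -0.002864765636014648
1.01 [ 20.  232.8] None
0.94 [ 11.5 227.3] [-0.28  0.18]
0.87 [  3.4 221.3] [-0.27  0.2 ]
0.79 [ -4.3 214.7] [-0.26  0.22]
0.72 [-11.4 207.5] [-0.24  0.24]
0.65 [-18.  199.9] [-0.22  0.25]
0.58 [-24.1 191.8] [-0.2   0.27]
0.51 [-29.6 183.3] [-0.18  0.28]
0.43 [-34.4 174.4] [-0.16  0.3 ]
0.36 [-38.6 165.2] [-0.14  0.31]
0.29 [-42.1 155.7] [-0.12  0.32]
0.22 [-44.9 146. ] [-0.09  0.32]
0.14 [-47.  136.1] [-0.07  0.33]
0.07 [-48.3 126.1] [-0.05  0.33]
0.0 [-49. 116.] [-0.02  0.34]
```

>>> carry_out(rows="0 -0.28 0 0.18 0; 0 -0.27 0 0.2 0; 0 -0.26 0 0.22 0; 0 -0.24 0 0.24 0; 0 -0.22 0 0.25 0; 0 0 0 0 0")

```text
clock: 5.38
eef_pos: [566.2, 32.1, 201.0]
tcp_rot: [-3.141, 0.002, 0.279]
contact_force: [-0.8, 0.5, -0.3]
opening: -0.0
```

```bash
python3 where.py; python3 - <<'E'
from h import *
cv2.imwrite('pics/scene3.png',r.grab_frame('scene'))
crop('pics/scene3.png',150,80,190,150,4,'pics/s3.png')
E
```

```text
bin xy -18.83447763716831 -0.3945560573104139 z 201.04279996017996 rot [-3.14123294e+00  1.92624354e-03  2.79288398e-01] F [-0.8  0.5 -0.3] t 5.375 op -1.2335797960622695e-06
```

View pics/s3.png

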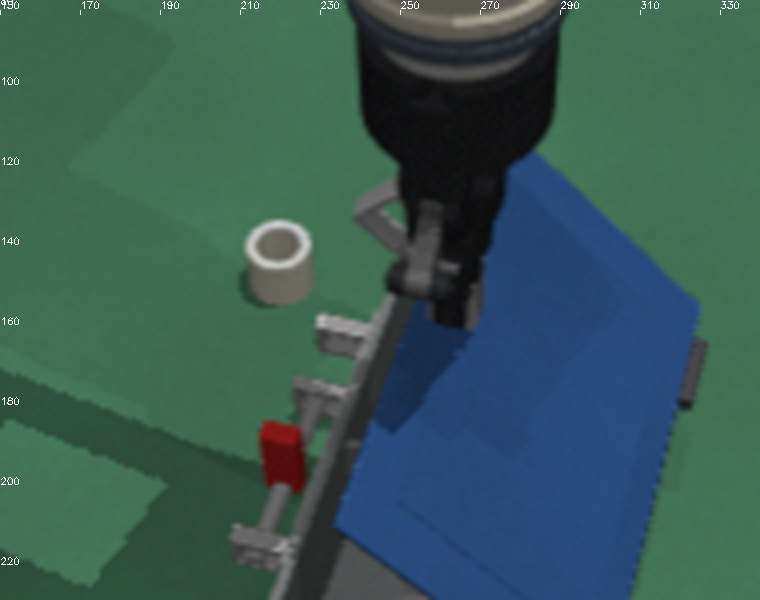

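The lid is moving: its near free corner is now at (234,211), down from (252,207), and the finger is resting on the plate. I'll continue along the arc.

>>> carry_out(rows="0 -0.2 0 0.27 0; 0 -0.18 0 0.28 0; 0 -0.16 0 0.3 0; 0 -0.14 0 0.31 0; 0 -0.12 0 0.32 0; 0 -0.09 0 0.32 0; 0 -0.07 0 0.33 0; 0 0 0 0 0")

```text
clock: 6.42
eef_pos: [539.0, 24.3, 137.1]
tcp_rot: [-3.141, 0.002, 0.279]
contact_force: [0.0, 0.2, 0.4]
opening: 0.001
```

```bash
python3 where.py; python3 - <<'E'
from h import *
cv2.imwrite('pics/scene4.png',r.grab_frame('scene'))
crop('pics/scene4.png',150,100,190,150,4,'pics/s4.png')
E
```

```text
bin xy -47.14466071758892 -0.39936784270185477 z 137.07739561451558 rot [-3.14123140e+00  1.51912058e-03  2.79348250e-01] F [0.  0.2 0.4] t 6.425 op 0.0009233757595425485
```

View pics/s4.png

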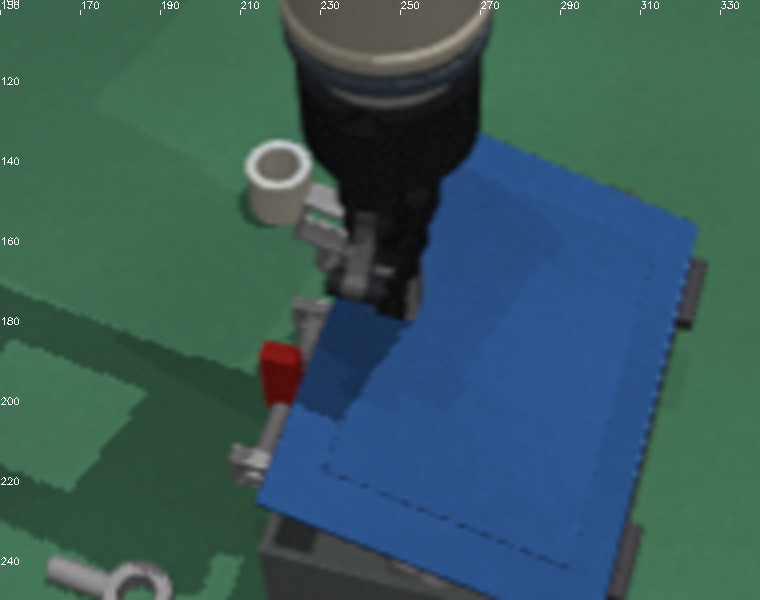

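>>> carry_out(rows="0 -0.05 0 0.3 0; 0 -0.02 0 0.2 0; 0 0 0 0.13 0; 0 0 0 0.06 0; 0 0 0 0 0")

```text
clock: 7.1
eef_pos: [537.7, 23.9, 117.3]
tcp_rot: [-3.142, 0.0, 0.279]
contact_force: [-0.3, 0.3, -0.5]
opening: 0.003
```

```bash
python3 where.py; python3 - <<'E'
from h import *
cv2.imwrite('pics/scene5.png',r.grab_frame('scene'))
crop('pics/scene5.png',150,100,190,150,4,'pics/s5.png')
E
```

```text
bin xy -48.555643221253355 -0.4919638727993121 z 117.25966583905868 rot [-3.14150412e+00  1.11742648e-05  2.79370733e-01] F [-0.3  0.3 -0.5] t 7.1 op 0.003306874018939336
```

View pics/s5.png

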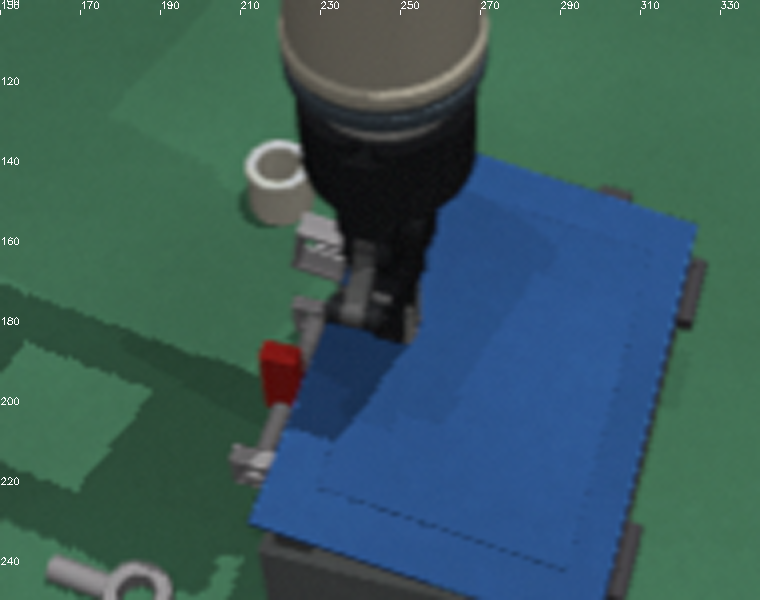

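>>> carry_out(rows="0 0 0 0.07 0; 0 0 0 0.07 0; 0 0 0 0 0")

```text
clock: 7.52
eef_pos: [537.6, 23.9, 113.0]
tcp_rot: [-3.142, 0.0, 0.279]
contact_force: [1.0, -0.7, -0.2]
opening: 0.006
```

>>> carry_out(rows="0 0 0 0.05 0; 0 0 0 0 0; 0 0 0 0 0")

```text
clock: 7.9
eef_pos: [537.7, 23.8, 111.7]
tcp_rot: [-3.142, -0.0, 0.279]
contact_force: [0.0, 0.9, -0.3]
opening: 0.001
```

>>> carry_out(rows="0 0 0 0.07 0; 0 0 0 0.05 0; 0 0 0 0 0")

```text
clock: 8.28
eef_pos: [537.6, 23.8, 107.9]
tcp_rot: [-3.142, 0.0, 0.279]
contact_force: [0.2, -0.2, 0.6]
opening: -0.001
```

```bash
python3 where.py; python3 - <<'E'
from h import *
cv2.imwrite('pics/scene6.png',r.grab_frame('scene'))
crop('pics/scene6.png',150,100,190,150,4,'pics/s6.png')
T=cam('scene')
import fit
for a in [0,.04,.08,.12]:
    B,L=fit.pts([584.2,37.7,.279,a,0]); print(a,proj(T,[L(164,-122),L(164,122)]))
E
```

```text
bin xy -48.63100368888424 -0.5032834905341161 z 107.9112030476517 rot [-3.14154810e+00  1.03357544e-04  2.79426989e-01] F [ 0.2 -0.2  0.6] t 8.275 op -0.0012643149487968188
0 [[212.3555652  237.7659961 ]
 [249.06798282 140.51127349]]
0.04 [[212.17200042 236.13294543]
 [249.12849107 138.54014734]]
0.08 [[212.12233784 234.51544382]
 [249.30811256 136.57603594]]
0.12 [[212.20946734 232.91628072]
 [249.60865266 134.62207968]]
```

View pics/s6.png

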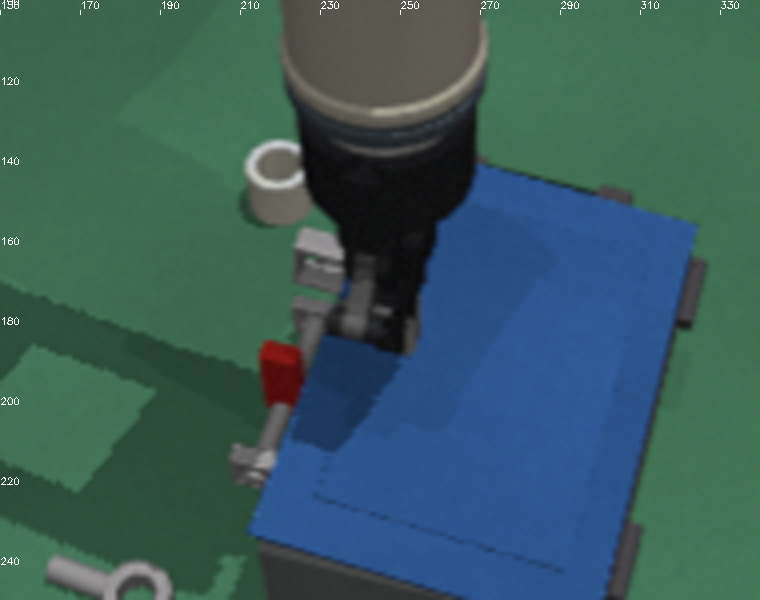

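>>> carry_out(rows="0 0 0 0.07 0; 0 0 0 0.05 0; 0 0 0 0 0; 0 0 0 0 0")

```text
clock: 8.82
eef_pos: [537.7, 23.8, 104.4]
tcp_rot: [-3.142, -0.0, 0.279]
contact_force: [0.1, -0.1, 0.4]
opening: -0.0
```

>>> carry_out(rows="0 0 0 0.05 0; 0 0 0 0 0; 0 0 0 0 0")

```text
clock: 9.2
eef_pos: [537.6, 23.8, 103.0]
tcp_rot: [-3.142, -0.0, 0.279]
contact_force: [0.5, -0.1, 0.6]
opening: -0.003
```

>>> carry_out(rows="0 0 0 0.05 0; 0 0 0 0 0; 0 0 0 0 0")

```text
clock: 9.57
eef_pos: [537.6, 23.8, 101.4]
tcp_rot: [-3.142, 0.0, 0.279]
contact_force: [0.1, -0.2, 1.0]
opening: -0.0
```

```bash
python3 where.py; python3 - <<'E'
from h import *
cv2.imwrite('pics/scene7.png',r.grab_frame('scene'))
cv2.imwrite('pics/wrist7.png',r.grab_frame('wrist'))
crop('pics/scene7.png',190,120,120,120,6,'pics/s7.png')
E
```

```text
bin xy -48.615490798432525 -0.50511729090268 z 101.40898532832048 rot [-3.14156840e+00  5.46674812e-05  2.79435396e-01] F [ 0.1 -0.2  1. ] t 9.575 op -0.0004674268819910183
```

View pics/s7.png

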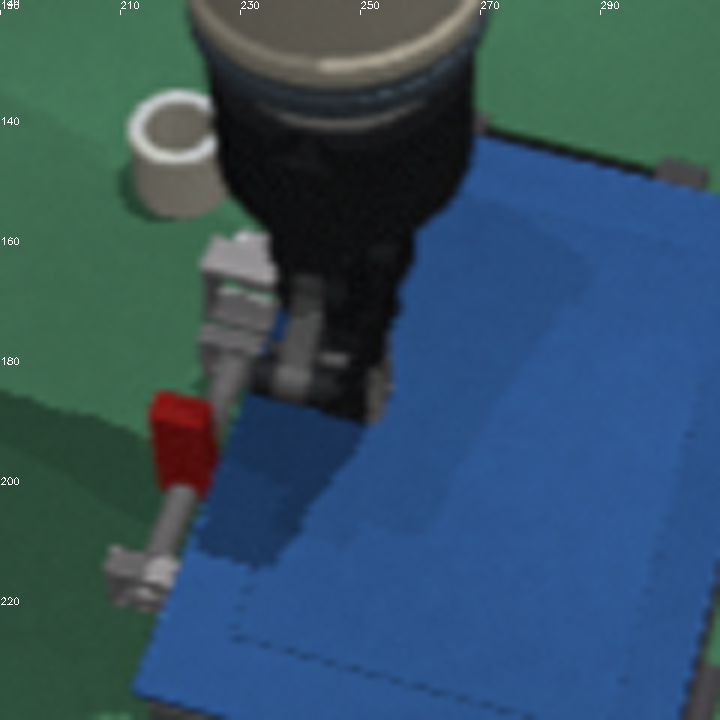

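View pics/wrist7.png

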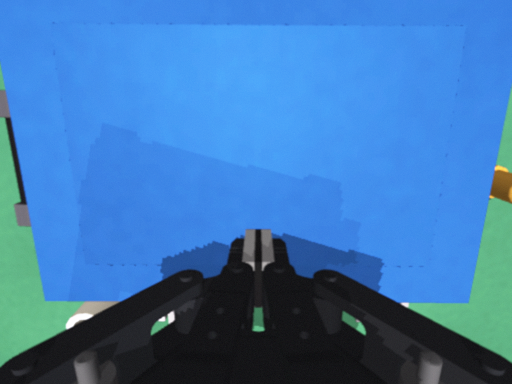

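>>> carry_out(rows="0 0 0 0.05 0; 0 0 0 0.05 0; 0 0 0 0 0; 0 0 0 0 0")

```text
clock: 10.18
eef_pos: [537.7, 23.9, 98.4]
tcp_rot: [-3.142, -0.0, 0.279]
contact_force: [0.5, -0.5, -0.4]
opening: 0.002
```

>>> carry_out(rows="0 0 0 0.05 0; 0 0 0 0 0; 0 0 0 0 0")

```text
clock: 10.55
eef_pos: [537.6, 23.8, 96.9]
tcp_rot: [-3.142, 0.0, 0.279]
contact_force: [-0.0, 1.2, -0.8]
opening: 0.002
```

```bash
python3 where.py; python3 - <<'E'
from h import *
print(r.sense()['joint_efforts'])
cv2.imwrite('pics/scene8.png',r.grab_frame('scene'))
cv2.imwrite('pics/top8.png',r.grab_frame('top'))
crop('pics/scene8.png',190,120,120,120,6,'pics/s8.png')
crop('pics/top8.png',150,100,190,150,4,'pics/t8.png')
S=cam('scene')
p=r.sense()['eef_pos']
for dz in [0,22,-3]: print(dz,proj(S,p-[0,0,dz]))
E
```

```text
bin xy -48.595968303429416 -0.5107049094803457 z 96.93121133086215 rot [-3.14156280e+00  2.13570523e-05  2.79375818e-01] F [-0.   1.2 -0.8] t 10.55 op 0.002127090208135112
[-1.24630202e-03 -5.46577227e+01 -2.56992799e+01 -2.84709949e-04
 -4.64457975e-03 -2.15206677e-05]
0 [[248.94776109 188.72107448]]
22 [[249.20118171 194.85030096]]
-3 [[248.9123902  187.86524435]]
```

View pics/s8.png

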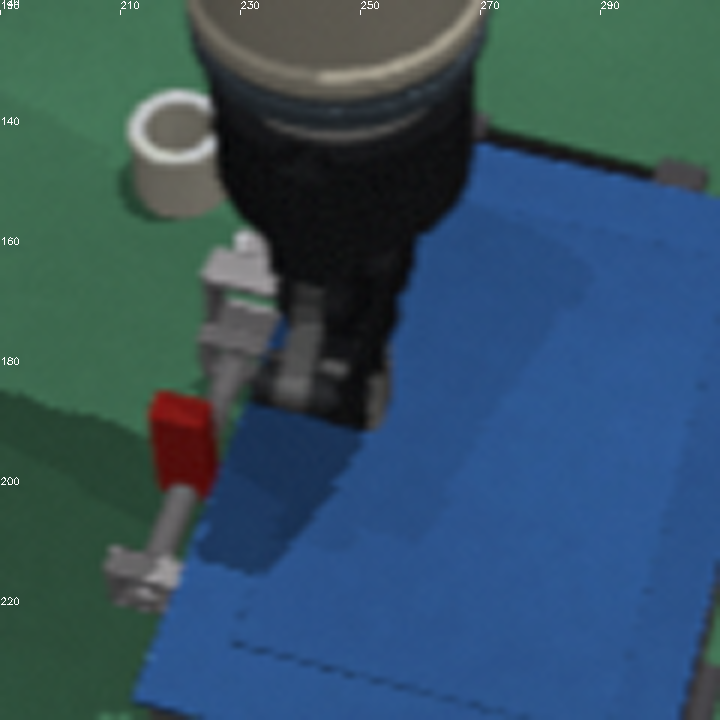

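View pics/t8.png

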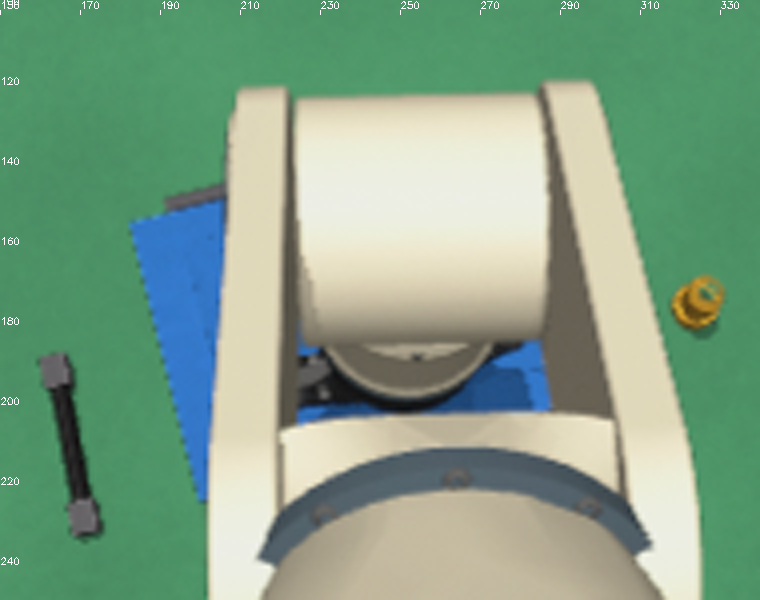

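>>> carry_out(rows="0 0 0 0.05 0; 0 0 0 0 0; 0 0 0 0 0")

```text
clock: 11.02
eef_pos: [537.6, 23.8, 95.4]
tcp_rot: [-3.142, 0.0, 0.279]
contact_force: [-0.9, -0.6, -0.8]
opening: 0.005
```

>>> carry_out(rows="0 0 0 0.05 0; 0 0 0 0 0; 0 0 0 0 0")

```text
clock: 11.4
eef_pos: [537.7, 23.8, 94.4]
tcp_rot: [3.142, -0.0, 0.279]
contact_force: [-1.6, -0.6, 6.8]
opening: 0.002
```

>>> carry_out(rows="0 0 0 0.05 0; 0 0 0 0 0; 0 0 0 0 0")

```text
clock: 11.78
eef_pos: [537.7, 23.8, 94.3]
tcp_rot: [3.142, -0.0, 0.279]
contact_force: [-7.3, 0.1, 24.5]
opening: -0.0
```

```bash
python3 where.py; python3 - <<'E'
from h import *
cv2.imwrite('pics/scene9.png',r.grab_frame('scene'))
crop('pics/scene9.png',190,120,130,150,5,'pics/s9.png')
E
```

```text
bin xy -48.54297702098786 -0.5554523965698941 z 94.2530980225138 rot [ 3.14151630e+00 -2.75666025e-04  2.79391527e-01] F [-7.3  0.1 24.5] t 11.775 op -0.0004357996096586295
```

View pics/s9.png

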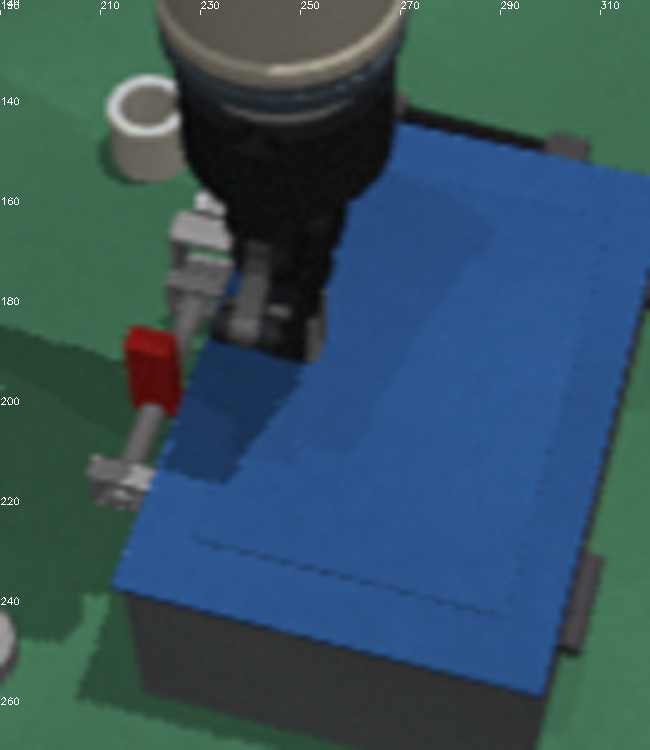

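>>> carry_out(rows="0 0 0 -0.5 0; 0 0 0 -0.6 0; 0 0 0 -0.6 0; 0 0 0.7 0 0; 0 -0.5 0.7 0 0; 0 -0.6 0.7 0 0; 0 -0.55 0 0 0; 0 0 0 0 0; 0 0 0 0 0")

```text
clock: 12.95
eef_pos: [507.9, -49.8, 143.7]
tcp_rot: [3.141, -0.001, 0.28]
contact_force: [-0.0, -0.3, -0.6]
opening: -0.003
```

```bash
python3 where.py; python3 - <<'E'
from h import *
for n in ['scene','wrist']: cv2.imwrite(f'pics/{n}10.png',r.grab_frame(n))
crop('pics/scene10.png',160,110,180,150,4,'pics/s10.png')
E
```

```text
bin xy -97.45420244394352 -63.14003447461719 z 143.74318317995815 rot [ 3.14147121e+00 -8.25698869e-04  2.79769420e-01] F [-0.  -0.3 -0.6] t 12.95 op -0.002680692498132936
```

View pics/s10.png

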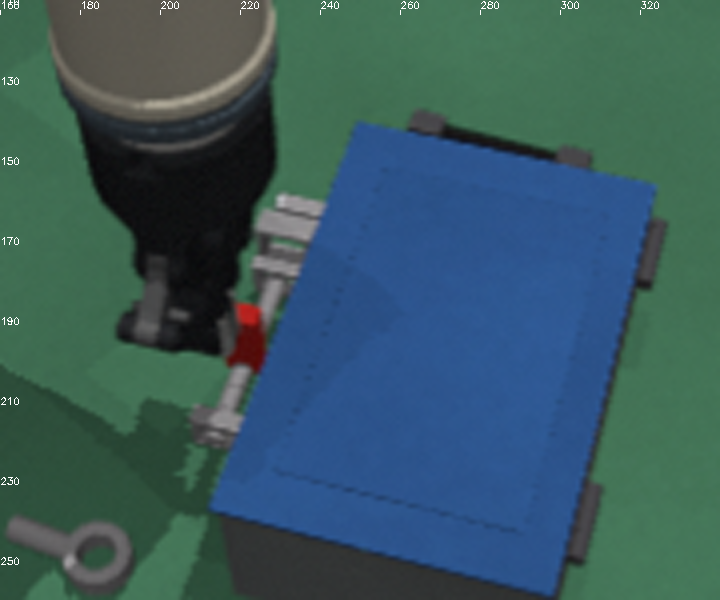

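View pics/wrist10.png

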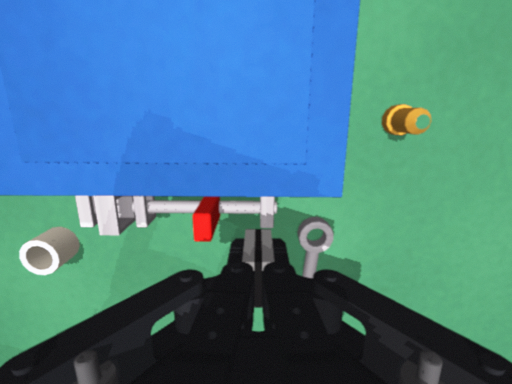

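```bash
python3 - <<'E'
from h import *
W=cam('wrist'); p=r.sense()['eef_pos']
c,n=np.cos(.279),np.sin(.279); o=np.array([584.2,37.7])
b=lambda P:np.array([c*(P[0]-o[0])+n*(P[1]-o[1]),-n*(P[0]-o[0])+c*(P[1]-o[1])])
crop('pics/wrist10.png',180,180,130,100,6,'pics/w10.png')
for z in [0,10,22]: print(z,proj(W,p-[0,0,z]))
for u in [(204,228)]: print(b(at(W,u,117)))
tab=[o[0]+c*-98+n*26.9,o[1]-n*98-c*26.9,117]; print(proj(W,tab))
E
```

```text
0 [[258.57858142 244.30086958]]
10 [[258.53534198 236.45854093]]
22 [[258.48963287 228.16758837]]
[-99.23562913 -28.54704918]
[[201.29910183 226.19458687]]
```

View pics/w10.png

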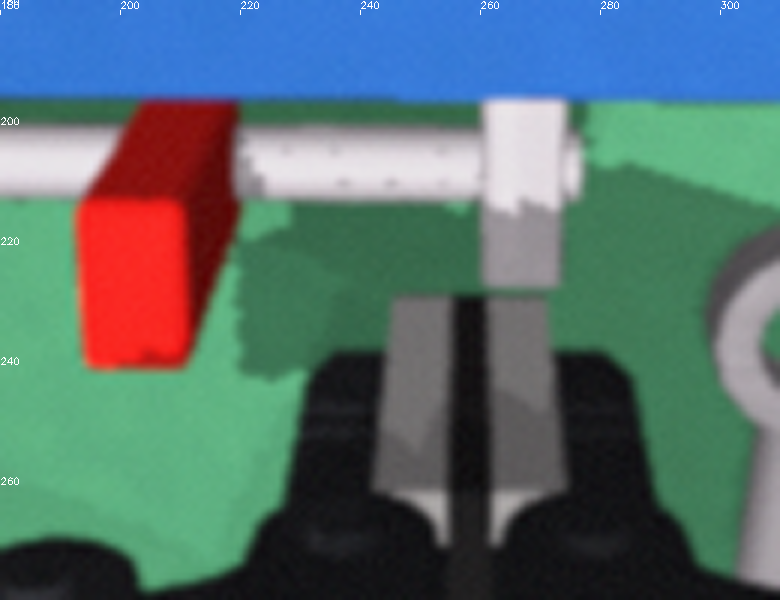

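>>> carry_out(rows="0 0 0 0.5 0; 0 0 0 0.5 0; 0 0 0 0.4 0; 0 0 0 0 0; 0 0 -0.2 0 0; 0 0 -0.2 0 0; 0 0 -0.2 0 0; 0 0 -0.2 0 0; 0 0 0 0 0")

```text
clock: 14.18
eef_pos: [500.8, -26.8, 101.7]
tcp_rot: [-3.142, -0.0, 0.28]
contact_force: [-1.1, 1.5, -0.2]
opening: -0.003
```

```bash
python3 where.py; python3 - <<'E'
from h import *
for n in ['scene','wrist']: cv2.imwrite(f'pics/{n}11.png',r.grab_frame(n))
crop('pics/wrist11.png',180,180,130,100,6,'pics/w11.png')
E
```

```text
bin xy -97.94342146064935 -39.05404260825276 z 101.69956158406751 rot [-3.14155465e+00 -3.65992052e-04  2.79948427e-01] F [-1.1  1.5 -0.2] t 14.175 op -0.003273478412779166
```

View pics/w11.png

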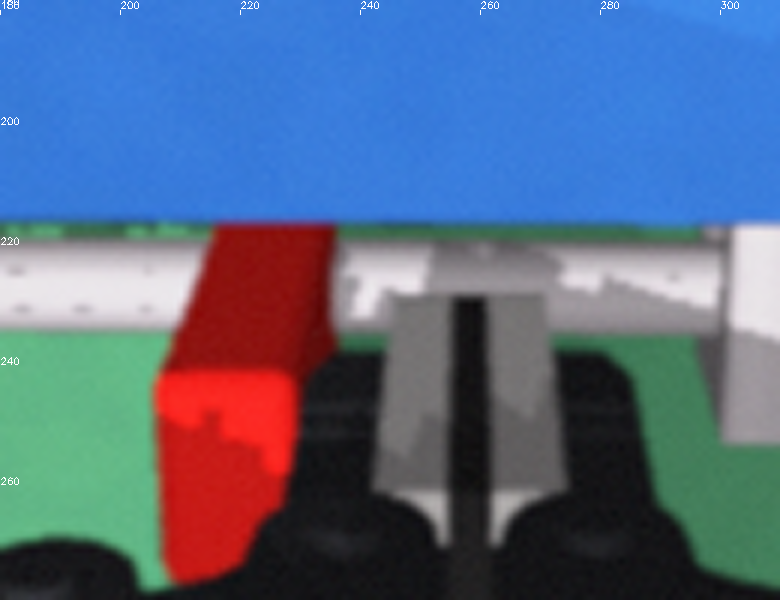

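>>> carry_out(rows="0 0 -0.2 0 0; 0 0 -0.2 0 0; 0 0 -0.2 0 0; 0 0 -0.15 0 0; 0 0 0 0 0")

```text
clock: 14.9
eef_pos: [494.3, -5.2, 101.4]
tcp_rot: [-3.141, 0.0, 0.28]
contact_force: [-0.7, -0.5, 0.4]
opening: -0.002
```

>>> carry_out(rows="0 0 -0.1 0 0; 0 0 0 0 0; 0 0 0 0 0")

```text
clock: 15.28
eef_pos: [493.6, -2.7, 101.4]
tcp_rot: [-3.141, 0.0, 0.279]
contact_force: [0.0, -0.6, 0.2]
opening: -0.001
```

>>> carry_out(rows="0 0 -0.07 0 0; 0 0 0 0 0; 0 0 0 0 0")

```text
clock: 15.65
eef_pos: [493.1, -0.8, 101.5]
tcp_rot: [-3.142, 0.0, 0.279]
contact_force: [0.1, -2.0, -1.0]
opening: -0.001
```

>>> carry_out(rows="0 0 -0.05 0 0; 0 0 0 0 0; 0 0 0 0 0")

```text
clock: 16.02
eef_pos: [492.7, 0.7, 101.4]
tcp_rot: [-3.141, 0.0, 0.279]
contact_force: [0.7, -2.0, -0.9]
opening: -0.002
```

```bash
python3 where.py; python3 - <<'E'
from h import *
for n in ['scene','wrist']: cv2.imwrite(f'pics/{n}12.png',r.grab_frame(n))
crop('pics/scene12.png',180,120,120,120,6,'pics/s12.png')
E
```

```text
bin xy -98.17985734438051 -10.357904459749896 z 101.44272723499617 rot [-3.14147928e+00  1.48761857e-04  2.79437624e-01] F [ 0.7 -2.  -0.9] t 16.025 op -0.0016923506059343025
```

View pics/wrist12.png

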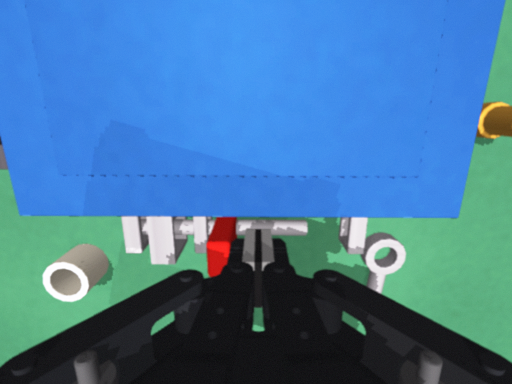

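View pics/s12.png

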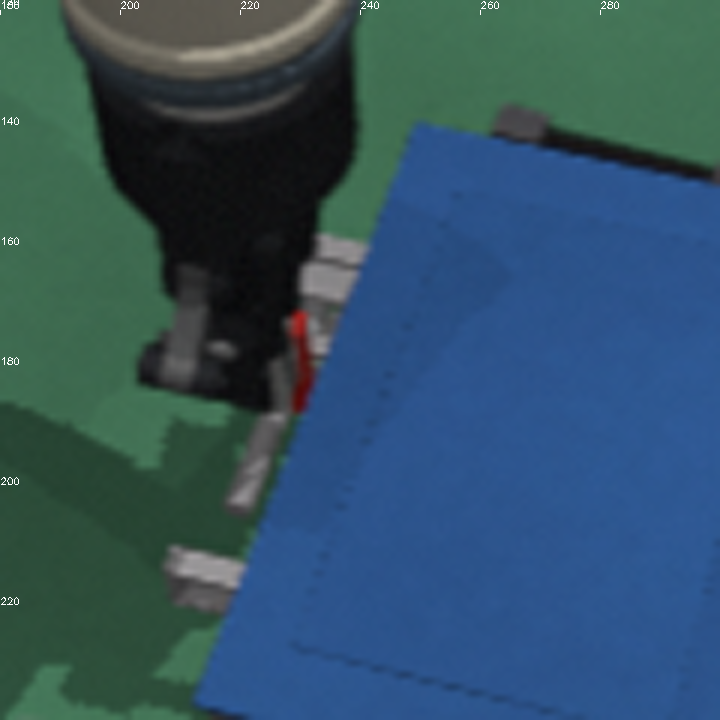

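>>> carry_out(rows="0 0 -0.05 0 0; 0 0 0 0 0; 0 0 0 0 0")

```text
clock: 16.5
eef_pos: [492.4, 1.9, 101.5]
tcp_rot: [3.141, -0.0, 0.28]
contact_force: [0.5, -4.4, -1.4]
opening: -0.002
```

>>> carry_out(rows="0 0 -0.05 0 0; 0 0 0 0 0; 0 0 0 0 0")

```text
clock: 16.88
eef_pos: [492.4, 2.2, 101.5]
tcp_rot: [3.139, -0.0, 0.28]
contact_force: [1.2, -13.3, -2.0]
opening: 0.003
```

>>> carry_out(rows="0 0 0.3 0 0; 0 0 0.5 0 0; 0 0 0 -0.8 0; 0 0 0 -1 0; 0 0 0 -1 0; 0 -0.8 0.8 -1 0; 0 -1 1 -0.5 0; 0 -1 1 0 0; 0 -1 1 0 0; 0 -1 1 0 0; 0 0 0 0 0; 0 0 0 0 0")

```text
clock: 18.38
eef_pos: [400.1, -197.8, 230.6]
tcp_rot: [-3.141, -0.001, 0.278]
contact_force: [0.2, 0.6, 0.6]
opening: 0.001
```

```bash
python3 where.py; python3 - <<'E'
from h import *
for n in ['scene','top']: cv2.imwrite(f'pics/{n}13.png',r.grab_frame(n))
crop('pics/scene13.png',150,110,180,150,4,'pics/s13.png')
crop('pics/top13.png',150,120,190,150,4,'pics/t13.png')
import fit
B,L=fit.pts([584.2,37.7,.279,0,0])
for t in [-26.9,5,9,13,17]: print(t,proj(cam('scene'),B([-98,t,117]))[0],proj(cam('top'),B([-98,t,117]))[0])
E
```

```text
bin xy -241.86425997025208 -175.63565143786587 z 230.57995091030492 rot [-3.14123747e+00 -6.13414384e-04  2.78114288e-01] F [0.2 0.6 0.6] t 18.375 op 0.0013456254018576563
-26.9 [220.29628417 188.20521035] [266.94829841 212.41118179]
5 [225.38889418 175.2857346 ] [252.71564207 216.25454571]
9 [226.01358198 173.70224832] [250.92620705 216.73793265]
13 [226.63522884 172.12674939] [249.13566909 217.22165571]
17 [227.25385062 170.55919339] [247.34401645 217.70571812]
```

View pics/s13.png

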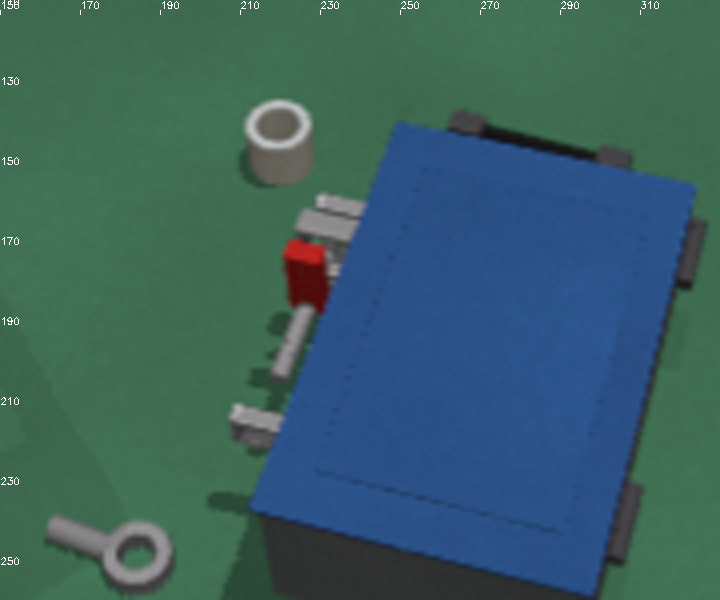

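View pics/t13.png

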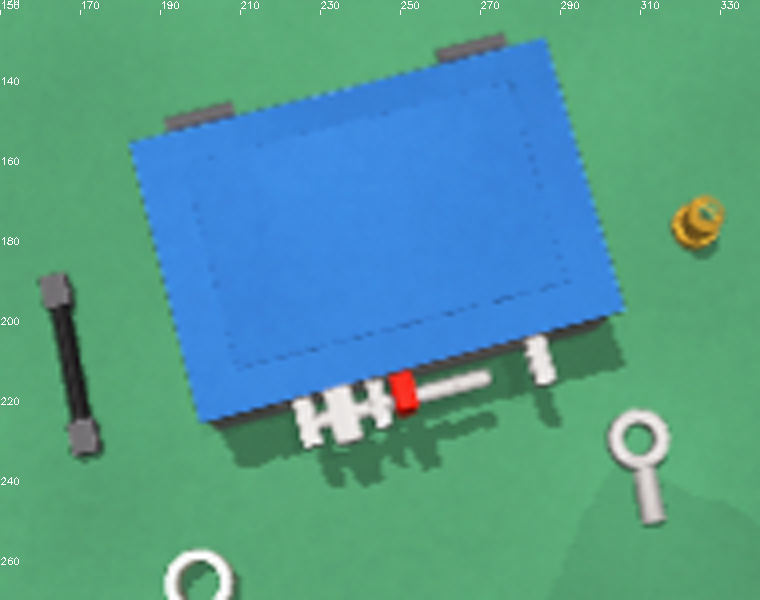

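The lid lies flat and the bolt passes through the loop with the tab at about (226,173) in the scene, which is about 38 mm of travel. The four parts are unmoved and the arm is clear, so I'm handing in.

```bash
python3 -c "
from rig import r
print(r.sign_off())"
```

```text
the job is handed in; nothing more can be done
None
```

I pushed the lid shut with the closed fingertips, following its arc slowly. I then pushed the red tab towards the bin's +y until it stalled, backed the arm clear and handed in at about 18.5 s. No verdict was reported.

- **Lid:** it met the rim firmly (force rose from 7 to 24 N with no further travel), and in the scene camera its corner is within about half a pixel of the shut position. It stayed flat after the arm left. It closed at about 0.6 rad/s by my commanded path, well under the 3 rad/s limit; I did not measure lid speed directly.
- **Bolt:** it stalled at 13 N against a friction of about 2 N, so I take that as the end stop. The scene camera puts tab travel at about 38 mm from its start, and both cameras show it through the hasp loop.
- **Loose parts:** in the last pictures all four are at the same pixels as at the start.
- **Disagreement:** the shut fingertips touched the lid with the TCP at 94 mm, so they end about level with the TCP, not 22 mm ahead as the description says. I set the later heights from that contact.

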